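# Sort turned parts into the stock trays

### The arm

A 7-joint arm with a two-finger parallel gripper is mounted at the origin on the work surface. World frame = base frame: x ahead of the robot, y to its left, z up, the work surface at z = 0. Lengths are in m, angles in degrees, forces in N, time in s.
With the tool pointing down it reaches from about 0.425 to 0.875 m from the base axis. Payload 4.7 kg.
Tool frame: the origin (TCP) lies between the finger pads; the fingertips stand env.tip_reach ahead of it and the grasp point (between the pads) lies 2 mm behind it (env.tip_reach is the distance from the TCP to the fingertips, in m); z points along the fingers, y is the line along which they close (so a half turn about z gives the same grasp; the last joint's range is limited). The gripper opens to 87 mm and grips with 3 to 60 N. Pads are 19 mm wide; open, the fingers measure 117 mm over their backs; the gripper's body (75 mm by 190 mm) begins 51 mm behind the grasp point.
Start: joints at [-72.875, 18.392, -4.016, 83.108, 1.295, 78.541, -3.26], TCP at [0.183, 0.624, 0.24] pointing down, gripper open.
Joint ranges: [-163.93, 163.93], [-17.29, 119.83], [-79.2, 71.16], [3.27, 140.29], [-89.18, 269.18], [5.43, 117.66], [-154.24, 154.24]. Speed limits (degrees/s): [147.25, 147.25, 180, 180, 180, 180, 180].

### API

Orientations are given as [roll, pitch, yaw] about the fixed x, y, z axes, in that order (R = Rz(yaw) Ry(pitch) Rx(roll)).
In Python, from cell import env, read_camera gives the robot as it stands. The module is installed in compiled form; this text tells all that it offers.
- The arm moves only by the shell command python3 -m handwheel 'ROWS' [FORCE]. ROWS is rows parted by semicolons, their numbers by spaces, 1 to 8 of them, each of 5 numbers: dx, dy, dz in m, then a turn about the tool's z in degrees, then the finger opening in m; each row is the pose to reach, as a shift and turn from the pose commanded when the command began, along the tool's axes at that moment; what a row does not reach only later rows make up. A row lasts 1/12 s, in which the tool goes at most 0.0417 m and 7.16 degrees, less where a joint would pass 70% of its speed; a pose out of reach is approached as far as the arm can. The fingers move at their own pace and stop on an object; FORCE is the grip in N (left out, the last holds). Time passes only in rows, so rows that do not move let the fingers close. It prints the time, the measured TCP pose, the force, the opening and the grip force at its end.
- env.get_obs(): the state, without advancing time (a new reading comes with each control period).
- read_camera(name): name is "scene" or "top" or "wrist"; returns a dict with "color" (420x560x3 uint8, blue, green, red), "fx", "fy", "cx", "cy" (pixels), "dist" ([k1, k2, p1, p2, k3] as OpenCV has them; the pictures are not rectified), "world_from_camera" (4x4, takes a point from camera to world coordinates). Camera axes: x right, y down, z forward; pixel columns grow to the right and rows downward; lengths in m; the calibration is good to about 2 mm. A picture is of the moment at which its call begins. There is no depth.
- env.sign_off(): hands the job in; it is judged then, once.
The state is a dict: "time_s": time; "qpos": joint angles; "joint_velocities": joint speeds; "effort": joint torques, N m; "tool_pos": TCP position; "tool_rot": TCP orientation; "force": force on the tool from outside, world axes, zero at the start; "wrist_torque": the same for the moment, N m; "grip_width": finger opening in m; "grasp_force": force on a finger pad.
Only numpy, scipy, OpenCV 4.12 (cv2) and the standard library are available. Lean on these libraries where they do the work, as an engineer would, in place of code of your own. Each camera call takes 0.05 s, during which the arm holds its last target. There are 200 camera calls.

### The job

Sort the turned parts on the packing bench into their cardboard trays: both steel sleeves into the tray lined with blue, both brass flanged bushings into the tray lined with red, and the black hub into the tray lined with yellow. Every part must end up standing upright, wide end down where it has one, flat on the floor of its tray, let go and at rest. Leave the roll of blue tape and the white mug where they are.

Things in the scene. Friction and masses are not known exactly. Their poses are not given: they have to be found in the camera images.
- sleeve_a: one of two identical: polished bright steel sleeve (plain open tube) standing on end: outer diameter 42, bore 34, height 60 mm, about 0.22 kg. Origin: centre of its underside, z up along its axis
- sleeve_b: the other of two identical: polished bright steel sleeve (plain open tube) standing on end: outer diameter 42, bore 34, height 60 mm, about 0.22 kg. Origin: centre of its underside, z up along its axis
- bushing_a: one of two identical: yellow brass flanged bushing standing flange down: flange diameter 54 and 8 mm high, above it a plain body of diameter 38 up to the total height of 60 mm, bore 28, about 0.32 kg. Origin: centre of its underside, z up along its axis
- bushing_b: the other of two identical: yellow brass flanged bushing standing flange down: flange diameter 54 and 8 mm high, above it a plain body of diameter 38 up to the total height of 60 mm, bore 28, about 0.32 kg. Origin: centre of its underside, z up along its axis
- hub: black plastic stepped hub standing wide end down: diameter 50 for the lower 20 mm, above it a neck of diameter 36 up to the total height of 60 mm, a grey disc on top, about 0.12 kg. Origin: centre of its underside, z up along its axis
- tray_blue: shallow open cardboard tray fixed to the bench, its floor lined with blue card and a blue patch on its long sides. Outer 92 (x) by 158 (y) by 25 mm high, walls and floor 4 mm thick (inside 84 by 150, inner floor 4 mm above the bench). Origin: centre of its underside on the bench; its own y runs along its length, z up
- tray_red: shallow open cardboard tray fixed to the bench, its floor lined with red card and a red patch on its long sides. Outer 92 (x) by 158 (y) by 25 mm high, walls and floor 4 mm thick (inside 84 by 150, inner floor 4 mm above the bench). Origin: centre of its underside on the bench; its own y runs along its length, z up
- tray_yellow: shallow open cardboard tray fixed to the bench, its floor lined with yellow card and a yellow patch on its long sides. Outer 92 (x) by 158 (y) by 25 mm high, walls and floor 4 mm thick (inside 84 by 150, inner floor 4 mm above the bench). Origin: centre of its underside on the bench; its own y runs along its length, z up
- tape_roll: bystander: roll of blue tape lying flat, outer diameter 100, hole 76, height 25 mm, loose. Origin: centre of its underside. To be left alone
- mug: bystander: white mug, rim diameter 80, height 90 mm, handle towards its own +y, loose. Origin: centre of its underside. To be left alone
Mind the look-alikes: they are no part of the job. What is shaped like the hub but green or pink is not meant.

How it is judged:
By the outcome, as a careful person would: the job done as asked, in the order asked, and still so for the second after the job is handed in, with the robot touching nothing.
It also fails if it takes over 109 s, if anything falls off the work surface, if the arm or the gripper's body presses on something with over 40 N, if the wrist force passes 120 N, or if a joint passes its speed limit or range.

## Working session

There is one attempt and no reset: what is moved stays moved. The work goes in short steps, Python scripts to look and compute and a shell command to move; the robot and the scene stay as the last step left them, time stands still between calls to the robot, and variables do not carry over. Pictures are saved under pics/ and viewed, at most 14 in all, crops included, and the job is handed in when it is done.

```bash
mkdir -p pics; python3 - <<'E'
from cell import env, read_camera
import cv2,numpy as np
for n in ("top","scene"):
    c=read_camera(n); cv2.imwrite(f"pics/{n}0.png",c["color"])
    print(n,c["fx"],c["cx"],c["cy"],c["dist"],np.round(c["world_from_camera"],3).tolist())
o=env.get_obs();print(env.tip_reach,o["time_s"],o["tool_pos"],o["tool_rot"],o["grip_width"])
E
```

```text
top 479.26287802257883 269.9951114336545 209.26001739011338 [-0.16896773  0.          0.          0.          0.        ] [[0.023, -0.992, 0.128, 0.32], [-1.0, -0.024, -0.007, 0.008], [0.01, -0.127, -0.992, 1.37], [0.0, 0.0, 0.0, 1.0]]
scene 434.72138987825537 282.9484526797481 211.58279343685007 [-0.08198112  0.          0.          0.          0.        ] [[0.054, 0.674, -0.737, 1.351], [0.999, -0.04, 0.037, -0.052], [-0.004, -0.738, -0.675, 0.85], [0.0, 0.0, 0.0, 1.0]]
0.017 0.1 [0.18255304 0.62336057 0.23860561] [-1.79904321e+02  6.63425081e-03  1.63683112e+02] 0.08719896822941285
```

View pics/top0.png

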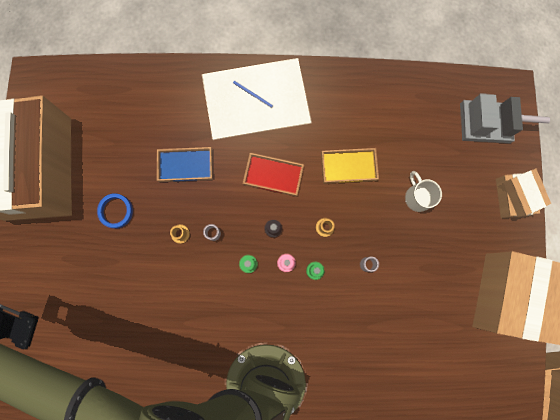

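View pics/scene0.png

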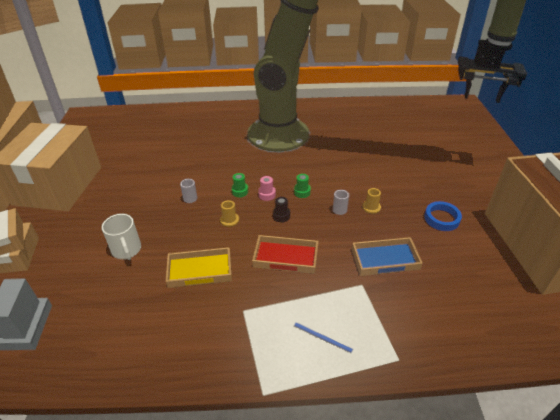

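```bash
cat > h.py <<'E'
import cv2,numpy as np
from cell import env, read_camera
def cam(n): return read_camera(n)
def px2w(c,uv,z):
    K=np.array([[c["fx"],0,c["cx"]],[0,c["fy"],c["cy"]],[0,0,1.]])
    p=cv2.undistortPoints(np.array(uv,float).reshape(-1,1,2),K,np.array(c["dist"]))[:,0]
    T=np.array(c["world_from_camera"]); d=np.c_[p,np.ones(len(p))]@T[:3,:3].T; o=T[:3,3]
    return o+d*((np.broadcast_to(z,len(p))-o[2])/d[:,2])[:,None]
def w2px(c,P):
    K=np.array([[c["fx"],0,c["cx"]],[0,c["fy"],c["cy"]],[0,0,1.]])
    M=np.linalg.inv(np.array(c["world_from_camera"]))
    return cv2.projectPoints(np.array(P,float).reshape(-1,1,3),cv2.Rodrigues(M[:3,:3])[0],M[:3,3],K,np.array(c["dist"]))[0][:,0]
def crop(img,x,y,w,h,s,f,g=10):
    a=cv2.resize(img[y:y+h,x:x+w],None,fx=s,fy=s,interpolation=cv2.INTER_CUBIC)
    for u in range(x-x%g+g,x+w,g): cv2.line(a,((u-x)*s,0),((u-x)*s,6 if u%50 else 14),(255,255,255),1)
    for v in range(y-y%g+g,y+h,g): cv2.line(a,(0,(v-y)*s),(6 if v%50 else 14,(v-y)*s),(255,255,255),1)
    cv2.imwrite(f,a)
E
python3 - <<'E'
from h import *
c=cam("top"); I=c["color"]
# tray corners by colour, floor z=.004
hsv=cv2.cvtColor(I,cv2.COLOR_BGR2HSV)
for n,(lo,hi,box) in dict(blue=((100,120,60),(125,255,255),(150,140,70,50)),red=((0,200,120),(8,255,255),(235,145,75,55)),yel=((22,180,120),(32,255,255),(315,140,70,50))).items():
    x,y,w,h=box; m=cv2.inRange(hsv,lo,hi)[y:y+h,x:x+w]
    q=np.argwhere(m)[:,::-1]+[x,y]
    W=px2w(c,q,.004)[:,:2].astype(np.float32); print(n,len(q),cv2.minAreaRect(W))
guess=dict(bushL=(178,231),sleeveL=(212,231),hub=(274,227),bushR=(326,226),sleeveR=(370,263),pink=(287,262),greenL=(248,263),greenR=(316,270))
P=px2w(c,list(guess.values()),.06)
for k,p in zip(guess,P): print(k,p.round(3),np.hypot(*p[:2]).round(3))
# overlay: predicted top circle and base circle
s=3;x,y,w,h=160,205,225,75
a=cv2.resize(I[y:y+h,x:x+w],None,fx=s,fy=s,interpolation=cv2.INTER_CUBIC); b=a.copy()
r=dict(b=(.019,.027),s=(.021,.021),h=(.018,.025),p=(.018,.025),g=(.018,.025))
t=np.linspace(0,6.283,40)
for k,p in zip(guess,P):
    for z,rr,col in((.06,r[k[0]][0],(255,255,0)),(0,r[k[0]][1],(255,0,255))):
        q=w2px(c,np.c_[p[0]+rr*np.cos(t),p[1]+rr*np.sin(t),0*t+z]); cv2.polylines(b,[((q-[x,y]+.5)*s).astype(np.int32)],True,col,1)
cv2.imwrite("pics/ov1.png",np.vstack([a,b]))
E
```

```text
blue 1263 ((0.6170754432678223, 0.25221481919288635), (0.08607536554336548, 0.14229097962379456), 3.470029354095459)
red 2 ((0.555861234664917, -0.06419695168733597), (0.018388517200946808, 0.0), 110.0747299194336)
yel 1056 ((0.6303938031196594, -0.23078212141990662), (0.07799116522073746, 0.14267036318778992), 4.7954864501953125)
bushL [0.422 0.25  0.06 ] 0.49
sleeveL [0.424 0.156 0.06 ] 0.452
hub [ 0.439 -0.014  0.06 ] 0.439
bushR [ 0.445 -0.157  0.06 ] 0.472
sleeveR [ 0.346 -0.28   0.06 ] 0.445
pink [ 0.344 -0.051  0.06 ] 0.348
greenL [0.339 0.055 0.06 ] 0.344
greenR [ 0.324 -0.131  0.06 ] 0.35
```

View pics/ov1.png

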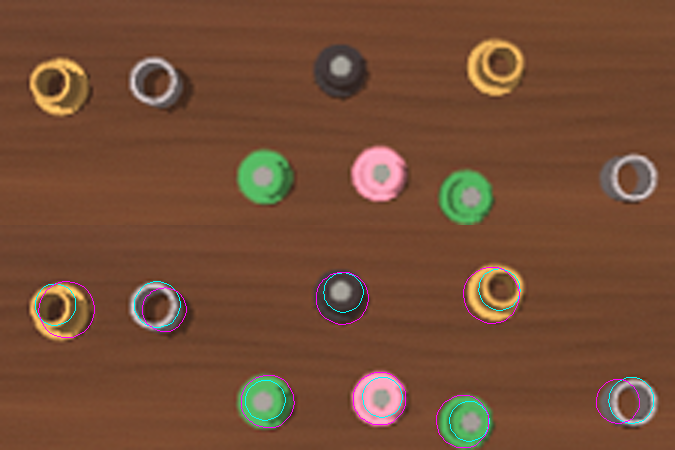

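```bash
cat >> h.py <<'E'
def go(x,y,z,yang):
    """shift in tool axes to world TCP x,y,z, with tool y axis at world angle yang (mod 180)"""
    o=env.get_obs(); y0=np.radians(o["tool_rot"][2]); d=np.array([x,y,z])-o["tool_pos"]
    from scipy.spatial.transform import Rotation as R
    M=R.from_euler("xyz",o["tool_rot"],degrees=True).as_matrix()
    a=np.degrees(np.arctan2(M[1,1],M[0,1])); t=-((yang-a+90)%180-90)
    print("t",round(o["time_s"],2),"shift",(M.T@d).round(4),"turn",round(t,1),"rows",np.linalg.norm(d)/.0417)
E
python3 - <<'E'
from h import *
c=cam("top"); hsv=cv2.cvtColor(c["color"],cv2.COLOR_BGR2HSV)
x,y,w,h=235,145,75,55
m=(cv2.inRange(hsv,(0,190,110),(6,255,255))|cv2.inRange(hsv,(170,180,110),(180,255,255)))[y:y+h,x:x+w]
m=cv2.morphologyEx(m,cv2.MORPH_OPEN,np.ones((3,3)))
q=np.argwhere(m)[:,::-1]+[x,y]; print(len(q),cv2.minAreaRect(px2w(c,q,.004)[:,:2].astype(np.float32)))
go(.422,.158,.24,0)
E
```

```text
714 ((0.5977396965026855, -0.010172195732593536), (0.14187918603420258, 0.07541095465421677), 78.91590881347656)
t 0.2 shift [-0.3606 -0.3795 -0.0007] turn 73.7 rows 12.553008070638851
```

```bash
python3 -m handwheel '-0.36 -0.38 0 73.7 0.06; -0.36 -0.38 0 73.7 0.06; -0.36 -0.38 0 73.7 0.06; -0.36 -0.38 0 73.7 0.06; -0.36 -0.38 0 73.7 0.06; -0.36 -0.38 0 73.7 0.06; -0.36 -0.38 0 73.7 0.06; -0.36 -0.38 0 73.7 0.06' 30; python3 -c "
from h import *
go(.422,.158,.2,0)"
```

```text
time_s: 0.87
tool_pos: [0.3351, 0.3252, 0.2396]
tool_rot: [180.0, -0.0, 106.0]
force: [1.9, -0.0, 0.1]
grip_width: 0.0603
grasp_force: 0.0
t 0.87 shift [-0.1847  0.0373  0.0395] turn 16.0 rows 4.6157967215840925
```

```bash
python3 -m handwheel '-0.185 0.037 0.04 16 0.06; -0.185 0.037 0.04 16 0.06; -0.185 0.037 0.04 16 0.06; -0.185 0.037 0.04 16 0.06; -0.185 0.037 0.04 16 0.06; -0.185 0.037 0.04 16 0.06; -0.185 0.037 0.04 16 0.06; -0.185 0.037 0.04 16 0.06'; python3 - <<'E'
from h import *
c=cam("wrist"); I=c["color"].copy()
g=dict(b=(.4195,.2545,.019),s=(.422,.158,.021),h=(.44,-.012,.018))
t=np.linspace(0,6.283,40)
for p in g.values():
    q=w2px(c,np.c_[p[0]+p[2]*np.cos(t),p[1]+p[2]*np.sin(t),0*t+.06])
    print(q.mean(0))
    if abs(q).max()<2000: cv2.polylines(I,[q.astype(np.int32)],True,(255,255,0),1)
cv2.imwrite("pics/w1.png",I); go(.422,.158,.049,0)
E
```

```text
time_s: 1.53
tool_pos: [0.4221, 0.1609, 0.1997]
tool_rot: [-180.0, -0.0, 90.4]
force: [1.0, 0.8, -0.2]
grip_width: 0.0601
grasp_force: 0.0
[271.30138331  93.89238899]
[273.48898213 200.01864462]
[288.27623561 343.27978193]
t 1.58 shift [-0.0035  0.      0.1507] turn 0.5 rows 3.6155750146616406
```

View pics/w1.png

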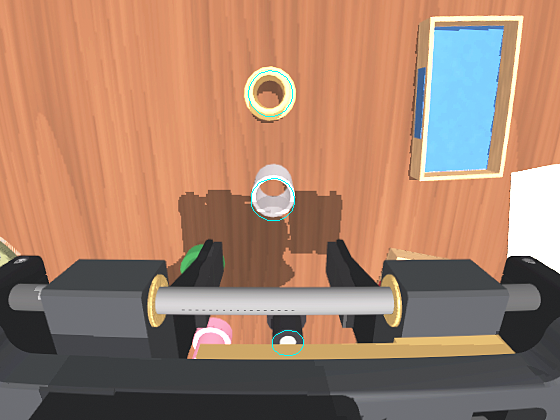

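The wrist view shows the steel sleeve at (273,197) under the overlay, the bushing at (270,93), the black hub at the bottom (288,343), and the green/pink look‑alikes off to the left. The measurements agree within about 3 mm. In the top picture the candidates are: sleeves (212,232) and (370,264), bushings (180,233) and (325,227), black hub (274,228). The look-alikes are green (248,264), pink (287,263) and green (316,270).

```bash
python3 -m handwheel '-0.001 0 0.04 0.5 0.06; -0.001 0 0.08 0.5 0.06; -0.001 0 0.12 0.5 0.06; -0.001 0 0.152 0.5 0.06; -0.001 0 0.152 0.5 0.06; -0.001 0 0.152 0.5 0.03; -0.001 0 0.152 0.5 0.03; -0.001 0 0.152 0.5 0.03' 30; python3 -m handwheel '0 0 0 0 0.03;0 0 0 0 0.03;0 0 -0.03 0 0.03;0 0 -0.07 0 0.03;0 0 -0.07 0 0.03'; python3 -c "
from h import *
go(.616,.283,.12,3.5)"
```

```text
time_s: 2.25
tool_pos: [0.4241, 0.1606, 0.05]
tool_rot: [179.8, -0.1, 89.9]
force: [-1.1, 0.1, 0.4]
grip_width: 0.0475
grasp_force: 0.5
time_s: 2.67
tool_pos: [0.4271, 0.1611, 0.1248]
tool_rot: [179.4, -0.4, 89.9]
force: [2.0, 1.4, -1.5]
grip_width: 0.0408
grasp_force: 30.0
t 2.67 shift [0.1223 0.1886 0.0078] turn -3.6 rows 5.393186227052208
```

```bash
python3 -m handwheel '0.12 0.189 0 -3.6 0.03;0.12 0.189 0 -3.6 0.03;0.12 0.189 0 -3.6 0.03;0.12 0.189 0 -3.6 0.03;0.12 0.189 0 -3.6 0.03;0.12 0.189 0 -3.6 0.03;0.12 0.189 0 -3.6 0.03;0.12 0.189 0 -3.6 0.03'; python3 - <<'E'
from h import *
print(env.get_obs()["tool_pos"])
c=cam("wrist"); I=c["color"].copy(); print(env.get_obs()["tool_pos"],env.get_obs()["tool_rot"],env.get_obs()["force"])
q=w2px(c,[[*(np.array([.618,.248])+a*np.array([.998,.061])+b*np.array([-.061,.998])),.025] for a,b in((-.046,-.079),(.046,-.079),(.046,.079),(-.046,.079))])
cv2.polylines(I,[q.astype(np.int32)],True,(255,255,0),1); cv2.imwrite("pics/w2.png",I); go(.616,.283,.058,3.5)
E
```

```text
time_s: 3.33
tool_pos: [0.6119, 0.2789, 0.1171]
tool_rot: [-180.0, 0.1, 93.5]
force: [-0.1, -0.7, -1.6]
grip_width: 0.0412
grasp_force: 30.0
[0.61186001 0.27892603 0.11711228]
[0.6112504  0.27817315 0.11730518] [-1.79953101e+02  4.52899582e-02  9.34753632e+01] [ 0.00707997  0.78680628 -2.06780765]
t 3.38 shift [0.0046 0.0051 0.0593] turn -0.0 rows 1.4314280321493522
```

View pics/w2.png

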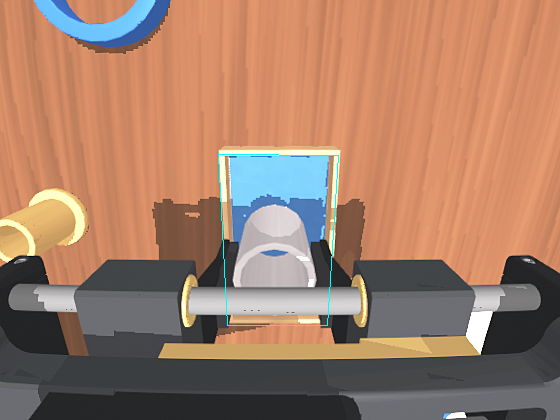

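The blue tray lines up with its overlay to about 4 px (corners 222,152 to 330,325), and the sleeve hangs upright at (275,265) inside it.

```bash
python3 -m handwheel '0.005 0.005 0.03 0 0.03;0.005 0.005 0.05 0 0.03;0.005 0.005 0.064 0 0.03;0.005 0.005 0.064 0 0.03;0.005 0.005 0.064 0 0.03;0.005 0.005 0.064 0 0.03'; python3 -m handwheel '0 0 0.002 0 0.03;0 0 0.002 0 0.03;0 0 0.002 0 0.03'
```

```text
time_s: 3.88
tool_pos: [0.6162, 0.2836, 0.0543]
tool_rot: [180.0, -0.0, 93.5]
force: [-0.6, 0.7, -2.2]
grip_width: 0.0409
grasp_force: 30.0
time_s: 4.13
tool_pos: [0.6162, 0.284, 0.0518]
tool_rot: [180.0, -0.0, 93.5]
force: [-0.6, 0.1, -1.8]
grip_width: 0.0411
grasp_force: 30.0
```

```bash
python3 -m handwheel '0 0 0.002 0 0.03;0 0 0.002 0 0.03;0 0 0.002 0 0.03'; python3 -m handwheel '0 0 0 0 0.06;0 0 0 0 0.06;0 0 0 0 0.06;0 0 0 0 0.06;0 0 -0.03 0 0.06;0 0 -0.07 0 0.06;0 0 -0.11 0 0.06;0 0 -0.11 0 0.06'; python3 -c "
from h import *
go(.345,-.2815,.2,0)"
```

```text
time_s: 4.38
tool_pos: [0.6165, 0.2842, 0.0515]
tool_rot: [180.0, -0.0, 93.5]
force: [-3.8, -1.4, 7.2]
grip_width: 0.0408
grasp_force: 30.0
time_s: 5.05
tool_pos: [0.6211, 0.2857, 0.1691]
tool_rot: [179.2, -0.4, 93.5]
force: [1.5, 0.6, 2.2]
grip_width: 0.06
grasp_force: 0.0
t 5.05 shift [-0.5492 -0.3094 -0.0384] turn 3.5 rows 15.145008866235495
```

```bash
python3 -m handwheel '-0.041 -0.02 -0.03 0 0.06;-0.27 -0.13 -0.03 3.5 0.06;-0.27 -0.13 -0.03 3.5 0.06;-0.27 -0.13 -0.03 3.5 0.06;-0.27 -0.13 -0.03 3.5 0.06;-0.27 -0.13 -0.03 3.5 0.06;-0.27 -0.13 -0.03 3.5 0.06;-0.27 -0.13 -0.03 3.5 0.06'; python3 -c "
from h import *
go(.345,-.2815,.2,0)"
```

```text
time_s: 5.72
tool_pos: [0.501, 0.0001, 0.1897]
tool_rot: [-180.0, 0.0, 89.6]
force: [0.2, -0.1, 0.2]
grip_width: 0.0598
grasp_force: 0.0
t 5.72 shift [-0.2828 -0.1538 -0.01  ] turn -0.4 rows 7.723255748859764
```

```bash
python3 -m handwheel '-0.282 -0.154 -0.01 -0.4 0.06;-0.282 -0.154 -0.01 -0.4 0.06;-0.282 -0.154 -0.01 -0.4 0.06;-0.282 -0.154 -0.01 -0.4 0.06;-0.282 -0.154 -0.01 -0.4 0.06;-0.282 -0.154 -0.01 -0.4 0.06;-0.282 -0.154 -0.01 -0.4 0.06;-0.282 -0.154 -0.01 -0.4 0.06'; python3 -m handwheel '0 0 0 0 0.06;0 0 0 0 0.06'; python3 - <<'E'
from h import *
c=cam("wrist"); I=c["color"].copy(); t=np.linspace(0,6.283,40)
for p in ((.345,-.2815,.021),(.4485,-.160,.019)):
    q=w2px(c,np.c_[p[0]+p[2]*np.cos(t),p[1]+p[2]*np.sin(t),0*t+.06]);print(q.mean(0)); cv2.polylines(I,[q.astype(np.int32)],True,(255,255,0),1)
cv2.imwrite("pics/w3.png",I); go(.345,-.2815,.0485,0)
E
```

```text
time_s: 6.38
tool_pos: [0.3469, -0.2785, 0.1998]
tool_rot: [179.9, -0.0, 90.2]
force: [0.0, -1.3, -0.3]
grip_width: 0.0597
grasp_force: 0.0
time_s: 6.55
tool_pos: [0.3484, -0.2766, 0.1998]
tool_rot: [179.9, -0.0, 90.1]
force: [0.8, 1.2, -0.3]
grip_width: 0.0598
grasp_force: 0.0
[269.71746742 202.01139612]
[390.0839831   67.24129442]
t 6.6 shift [-0.0065 -0.0044  0.1511] turn 0.3 rows 3.62808042179129
```

View pics/w3.png

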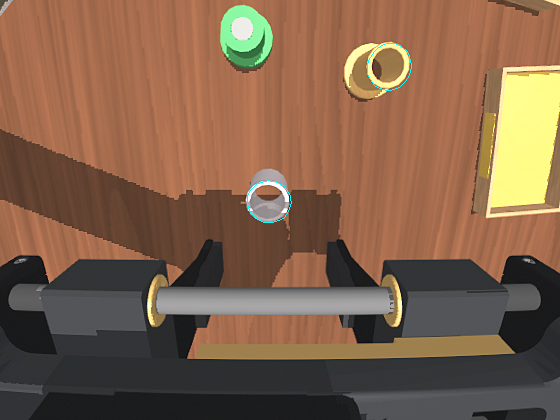

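The sleeve's rim at (269,202) and the second bushing at (389,66) both match their overlays.

```bash
python3 -m handwheel '-0.005 -0.003 0.04 0 0.06; -0.005 -0.003 0.08 0 0.06; -0.005 -0.003 0.12 0 0.06; -0.005 -0.003 0.152 0 0.06; -0.005 -0.003 0.152 0 0.06; -0.005 -0.003 0.152 0 0.06; -0.005 -0.003 0.152 0 0.03; -0.005 -0.003 0.152 0 0.03'; python3 -m handwheel '0 0 0 0 0.03;0 0 0 0 0.03;0 0 0 0 0.03'; python3 -m handwheel '0 0 -0.03 0 0.03;0 0 -0.07 0 0.03;0 0 -0.1 0 0.03;0 0 -0.1 0 0.03'; python3 -c "
from h import *
go(.5,0,.15,0);go(.620,.213,.15,3.5)"
```

```text
time_s: 7.27
tool_pos: [0.3481, -0.2807, 0.0498]
tool_rot: [179.7, 0.0, 90.5]
force: [-1.4, 0.7, 0.9]
grip_width: 0.0531
grasp_force: 0.7
time_s: 7.52
tool_pos: [0.347, -0.2804, 0.0492]
tool_rot: [179.8, -0.1, 90.4]
force: [-2.9, 2.0, 8.3]
grip_width: 0.0416
grasp_force: 30.0
time_s: 7.85
tool_pos: [0.3499, -0.2825, 0.1535]
tool_rot: [179.2, 0.1, 90.4]
force: [0.9, -0.6, -2.2]
grip_width: 0.0415
grasp_force: 30.0
t 7.85 shift [0.2815 0.1518 0.0053] turn 0.4 rows 7.671677987900208
t 7.85 shift [0.4938 0.2732 0.0067] turn -3.1 rows 13.53322089009539
```

```bash
python3 -m handwheel '0.284 0.154 0 -1.5 0.03;0.284 0.154 0 -1.5 0.03;0.284 0.154 0 -1.5 0.03;0.284 0.154 0 -1.5 0.03;0.284 0.154 0 -1.5 0.03;0.284 0.154 0 -1.5 0.03;0.284 0.154 0 -1.5 0.03;0.284 0.154 0 -1.5 0.03'; python3 -c "
from h import *
go(.620,.214,.12,3.5)"
```

```text
time_s: 8.52
tool_pos: [0.4991, 0.0089, 0.1475]
tool_rot: [179.9, -0.1, 92.1]
force: [-0.6, -1.0, -2.0]
grip_width: 0.0416
grasp_force: 30.0
t 8.52 shift [0.2005 0.1281 0.0282] turn -1.4 rows 5.7461363487326675
```

```bash
python3 -m handwheel '0.2 0.128 0 -1.4 0.03;0.2 0.128 0 -1.4 0.03;0.2 0.128 0 -1.4 0.03;0.2 0.128 0 -1.4 0.03;0.2 0.128 0 -1.4 0.03;0.2 0.128 0.01 -1.4 0.03;0.2 0.128 0.028 -1.4 0.03;0.2 0.128 0.028 -1.4 0.03'; python3 - <<'E'
from h import *
c=cam("wrist"); cv2.imwrite("pics/w4.png",c["color"]); go(.620,.214,.0525,3.5)
E
```

```text
time_s: 9.18
tool_pos: [0.6172, 0.2114, 0.1153]
tool_rot: [-179.7, 0.1, 93.5]
force: [-0.9, -1.4, -4.0]
grip_width: 0.0413
grasp_force: 30.0
t 9.23 shift [0.0048 0.003  0.0644] turn -0.1 rows 1.5498816560810158
```

View pics/w4.png

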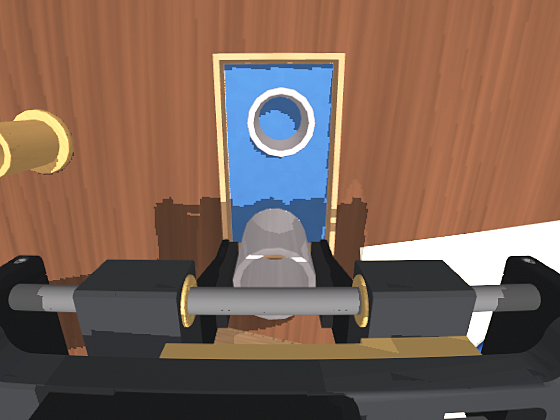

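Sleeve 1 stands in the far half of the blue tray at (281,122); sleeve 2 hangs over the free near half.

```bash
python3 -m handwheel '0.003 0.002 0.03 0 0.03;0.003 0.002 0.05 0 0.03;0.003 0.002 0.06 0 0.03;0.003 0.002 0.06 0 0.03;0.003 0.002 0.062 0 0.03;0.003 0.002 0.062 0 0.03'; python3 -m handwheel '0 0 0.002 0 0.03;0 0 0.002 0 0.03;0 0 0.002 0 0.03'
```

```text
time_s: 9.73
tool_pos: [0.6222, 0.2116, 0.0592]
tool_rot: [179.9, -0.1, 93.2]
force: [0.3, 0.4, -1.5]
grip_width: 0.0413
grasp_force: 30.0
time_s: 9.98
tool_pos: [0.6216, 0.2121, 0.0564]
tool_rot: [179.9, -0.0, 93.3]
force: [0.1, -0.3, -2.8]
grip_width: 0.0418
grasp_force: 30.0
```

```bash
python3 -m handwheel '0 0 0.002 0 0.03;0 0 0.003 0 0.03;0 0 0.004 0 0.03;0 0 0.004 0 0.03'; python3 -m handwheel '0 0 0.001 0 0.03;0 0 0.001 0 0.03;0 0 0.001 0 0.03'
```

```text
time_s: 10.32
tool_pos: [0.6215, 0.2121, 0.0533]
tool_rot: [180.0, -0.1, 93.3]
force: [-2.8, -1.2, 7.0]
grip_width: 0.0415
grasp_force: 30.0
time_s: 10.57
tool_pos: [0.6216, 0.2121, 0.0532]
tool_rot: [180.0, -0.1, 93.3]
force: [-5.6, -0.9, 11.1]
grip_width: 0.0414
grasp_force: 30.0
```

Down. Release, rise, and head for the right-hand bushing.

```bash
python3 -m handwheel '0 0 0 0 0.06;0 0 0 0 0.06;0 0 0 0 0.06;0 0 0 0 0.06;0 0 -0.03 0 0.06;0 0 -0.07 0 0.06;0 0 -0.11 0 0.06;0 0 -0.14 0 0.06'; python3 -c "
from h import *
go(.4485,-.160,.19,0)"
```

```text
time_s: 11.23
tool_pos: [0.622, 0.2118, 0.1937]
tool_rot: [179.8, -0.0, 93.3]
force: [1.3, 0.7, 0.2]
grip_width: 0.0598
grasp_force: 0.0
t 11.23 shift [-0.3614 -0.1945  0.0029] turn 3.3 rows 9.840769315621419
```

```bash
python3 -m handwheel '-0.361 -0.194 0 3.3 0.06;-0.361 -0.194 0 3.3 0.06;-0.361 -0.194 0 3.3 0.06;-0.361 -0.194 0 3.3 0.06;-0.361 -0.194 0 3.3 0.06;-0.361 -0.194 0 3.3 0.06;-0.361 -0.194 0 3.3 0.06;-0.361 -0.194 0 3.3 0.06'; python3 -c "
from h import *
go(.4485,-.160,.19,0)"
```

```text
time_s: 11.9
tool_pos: [0.4794, -0.0919, 0.1904]
tool_rot: [180.0, -0.0, 90.0]
force: [1.4, -0.4, -0.5]
grip_width: 0.0598
grasp_force: 0.0
t 11.9 shift [-0.0681 -0.0309  0.0004] turn -0.0 rows 1.79235475763715
```

```bash
python3 -m handwheel '-0.068 -0.031 0 0 0.06;-0.068 -0.031 0 0 0.06;-0.068 -0.031 0 0 0.06;-0.068 -0.031 0 0 0.06;-0.068 -0.031 0 0 0.06'; python3 -c "
from h import *
go(.4485,-.160,.049,0)"
```

```text
time_s: 12.32
tool_pos: [0.4498, -0.1576, 0.1906]
tool_rot: [180.0, -0.0, 90.0]
force: [0.0, 0.6, 0.2]
grip_width: 0.06
grasp_force: 0.0
t 12.32 shift [-0.0025 -0.0014  0.1416] turn -0.0 rows 3.396347930942785
```

```bash
python3 -m handwheel '-0.002 -0.001 0.04 0 0.06; -0.002 -0.001 0.08 0 0.06; -0.002 -0.001 0.12 0 0.06; -0.002 -0.001 0.142 0 0.06; -0.002 -0.001 0.142 0 0.06; -0.002 -0.001 0.142 0 0.06; -0.002 -0.001 0.142 0 0.025; -0.002 -0.001 0.142 0 0.025' 35; python3 -m handwheel '0 0 0 0 0.025;0 0 0 0 0.025;0 0 0 0 0.025;0 0 0 0 0.025'; python3 -m handwheel '0 0 -0.03 0 0.025;0 0 -0.07 0 0.025;0 0 -0.1 0 0.025;0 0 -0.1 0 0.025'; python3 -c "
from h import *
go(.596-.007,-.010-.035,.12,-11)"
```

```text
time_s: 12.98
tool_pos: [0.4505, -0.1601, 0.0504]
tool_rot: [179.8, -0.0, 90.1]
force: [0.4, 0.9, -0.0]
grip_width: 0.0531
grasp_force: 0.0
time_s: 13.32
tool_pos: [0.4485, -0.1601, 0.0495]
tool_rot: [180.0, -0.1, 90.0]
force: [-3.0, 0.8, 7.5]
grip_width: 0.0382
grasp_force: 35.0
time_s: 13.65
tool_pos: [0.4526, -0.1614, 0.1543]
tool_rot: [179.3, -0.0, 90.0]
force: [2.0, -0.7, -2.6]
grip_width: 0.0377
grasp_force: 35.0
t 13.65 shift [0.1165 0.1359 0.036 ] turn 11.0 rows 4.378890429678072
```

```bash
python3 -m handwheel '0.118 0.138 0 11 0.025;0.118 0.138 0 11 0.025;0.118 0.138 0 11 0.025;0.118 0.138 0 11 0.025;0.118 0.138 0 11 0.025;0.118 0.138 0.034 11 0.025;0.118 0.138 0.034 11 0.025;0.118 0.138 0.034 11 0.025'; python3 - <<'E'
from h import *
c=cam("wrist"); I=c["color"].copy()
C=np.array([.596,-.010]);yy=np.array([.192,.981]);xx=np.array([.981,-.192])
q=w2px(c,[[*(C+a*xx+b*yy),.025] for a,b in((-.046,-.079),(.046,-.079),(.046,.079),(-.046,.079))])
cv2.polylines(I,[q.astype(np.int32)],True,(255,255,0),1); cv2.imwrite("pics/w5.png",I); go(.589,-.045,.056,-11)
E
```

```text
time_s: 14.32
tool_pos: [0.5842, -0.0423, 0.112]
tool_rot: [-179.7, 0.1, 79.0]
force: [-1.0, -0.7, -2.4]
grip_width: 0.0377
grasp_force: 35.0
t 14.37 shift [-0.0012  0.004   0.0578] turn -0.1 rows 1.3892416606577918
```

View pics/w5.png

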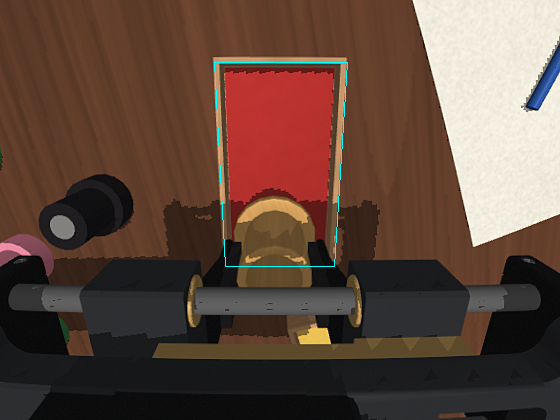

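The red tray's far rim is at row 58 and its overlay at row 62, so its true centre is about 3 mm further +y. The bushing is well inside it.

```bash
python3 -m handwheel '0 0.003 0.03 0 0.025;0 0.003 0.05 0 0.025;0 0.003 0.056 0 0.025;0 0.003 0.056 0 0.025;0 0.003 0.056 0 0.025;0 0.003 0.056 0 0.025'; python3 -m handwheel '0 0 0.001 0 0.025;0 0 0.002 0 0.025;0 0 0.003 0 0.025;0 0 0.003 0 0.025'
```

```text
time_s: 14.87
tool_pos: [0.5908, -0.0432, 0.0606]
tool_rot: [179.8, -0.1, 79.0]
force: [0.5, -0.4, -2.8]
grip_width: 0.0375
grasp_force: 35.0
time_s: 15.2
tool_pos: [0.5895, -0.0427, 0.0557]
tool_rot: [180.0, -0.0, 79.0]
force: [0.4, 0.1, -3.3]
grip_width: 0.038
grasp_force: 35.0
```

```bash
python3 -m handwheel '0 0 0.001 0 0.025;0 0 0.002 0 0.025;0 0 0.003 0 0.025;0 0 0.003 0 0.025;0 0 0.003 0 0.025'
```

```text
time_s: 15.62
tool_pos: [0.5896, -0.0429, 0.0536]
tool_rot: [-180.0, -0.0, 79.0]
force: [-1.6, -0.1, 5.3]
grip_width: 0.0375
grasp_force: 35.0
```

```bash
python3 -m handwheel '0 0 0 0 0.06;0 0 0 0 0.06;0 0 0 0 0.06;0 0 0 0 0.06;0 0 -0.03 0 0.06;0 0 -0.07 0 0.06;0 0 -0.11 0 0.06;0 0 -0.14 0 0.06'; python3 -c "
from h import *
go(.4195,.2545,.19,0)"
```

```text
time_s: 16.28
tool_pos: [0.5902, -0.0434, 0.1956]
tool_rot: [179.8, -0.0, 78.9]
force: [1.3, -0.4, 0.5]
grip_width: 0.0599
grasp_force: 0.0
t 16.28 shift [ 0.2596 -0.2247  0.0052] turn -11.1 rows 8.234820940235677
```

```bash
python3 -m handwheel '0.26 -0.225 0.003 -11.1 0.06;0.26 -0.225 0.003 -11.1 0.06;0.26 -0.225 0.003 -11.1 0.06;0.26 -0.225 0.003 -11.1 0.06;0.26 -0.225 0.003 -11.1 0.06;0.26 -0.225 0.003 -11.1 0.06;0.26 -0.225 0.003 -11.1 0.06;0.26 -0.225 0.003 -11.1 0.06'; python3 -m handwheel '0.005 -0.005 0 0 0.06;0.005 -0.005 0 0 0.06;0.005 -0.005 0 0 0.06'; python3 - <<'E'
from h import *
c=cam("wrist"); I=c["color"].copy(); t=np.linspace(0,6.283,40)
for z,r in((.06,.019),(0.008,.027)):
    q=w2px(c,np.c_[.4195+r*np.cos(t),.2545+r*np.sin(t),0*t+z]); cv2.polylines(I,[q.astype(np.int32)],True,(255,255,0),1)
cv2.imwrite("pics/w6.png",I[0:320,100:460]); go(.4195,.2545,.049,0)
E
```

```text
time_s: 16.95
tool_pos: [0.4223, 0.2477, 0.19]
tool_rot: [180.0, -0.1, 90.1]
force: [1.0, 1.1, -1.2]
grip_width: 0.0602
grasp_force: 0.0
time_s: 17.2
tool_pos: [0.4187, 0.2509, 0.1896]
tool_rot: [180.0, 0.0, 90.1]
force: [0.9, -0.3, 0.1]
grip_width: 0.06
grasp_force: 0.0
t 17.25 shift [0.0046 0.     0.1407] turn -0.0 rows 3.3760879012771574
```

View pics/w6.png

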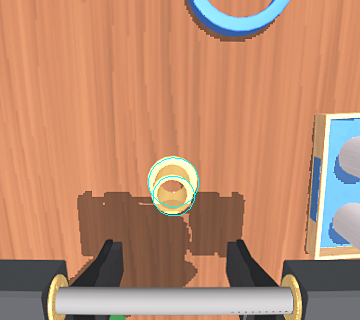

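Both overlay circles sit on the bushing, crop (173,190), and both sleeves stand in the blue tray at the right.

```bash
python3 -m handwheel '0.004 0 0.04 0 0.06; 0.004 0 0.08 0 0.06; 0.004 0 0.12 0 0.06; 0.004 0 0.141 0 0.06; 0.004 0 0.141 0 0.06; 0.004 0 0.141 0 0.06; 0.004 0 0.141 0 0.025; 0.004 0 0.141 0 0.025' 35; python3 -m handwheel '0 0 0 0 0.025;0 0 0 0 0.025;0 0 0 0 0.025;0 0 0 0 0.025'; python3 -m handwheel '0 0 -0.03 0 0.025;0 0 -0.07 0 0.025;0 0 -0.1 0 0.025;0 0 -0.1 0 0.025'; python3 -c "
from h import *
go(.603,.029,.15,-11)"
```

```text
time_s: 17.92
tool_pos: [0.4205, 0.2558, 0.0508]
tool_rot: [179.8, -0.2, 90.0]
force: [-0.0, -0.8, 0.9]
grip_width: 0.0533
grasp_force: 0.0
time_s: 18.25
tool_pos: [0.4182, 0.2558, 0.0497]
tool_rot: [-180.0, -0.1, 90.1]
force: [-3.7, -0.7, 6.9]
grip_width: 0.037
grasp_force: 35.0
time_s: 18.58
tool_pos: [0.422, 0.2575, 0.1548]
tool_rot: [179.5, -0.5, 90.1]
force: [2.8, 0.6, -3.4]
grip_width: 0.0369
grasp_force: 35.0
t 18.58 shift [-0.2288  0.1806  0.0045] turn 11.1 rows 6.99067052858175
```

```bash
python3 -m handwheel '-0.23 0.182 0 11 0.025;-0.23 0.182 0 11 0.025;-0.23 0.182 0 11 0.025;-0.23 0.182 0 11 0.025;-0.23 0.182 0 11 0.025;-0.23 0.182 0 11 0.025;-0.23 0.182 0 11 0.025;-0.23 0.182 0 11 0.025'; python3 -m handwheel '0 0 0.02 0 0.025;0 0 0.035 0 0.025;0 0 0.035 0 0.025'; python3 - <<'E'
from h import *
c=cam("wrist"); cv2.imwrite("pics/w7.png",c["color"]); go(.603,.029,.056,-11)
E
```

```text
time_s: 19.25
tool_pos: [0.604, 0.0147, 0.1479]
tool_rot: [179.7, 0.5, 78.5]
force: [-1.1, -2.4, -3.1]
grip_width: 0.0371
grasp_force: 35.0
time_s: 19.5
tool_pos: [0.5976, 0.0253, 0.1091]
tool_rot: [-179.6, 0.2, 79.1]
force: [-1.2, 0.8, -4.2]
grip_width: 0.037
grasp_force: 35.0
t 19.55 shift [0.0044 0.004  0.0549] turn 0.1 rows 1.324090648206372
```

View pics/w7.png

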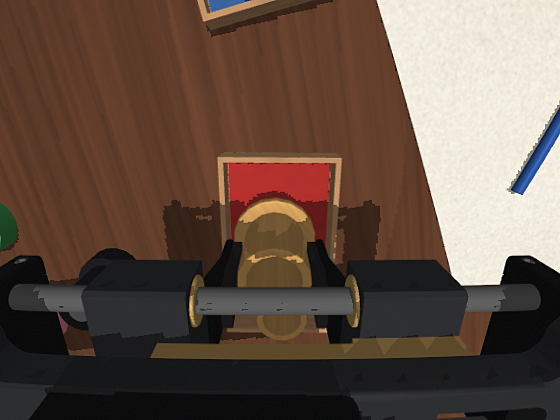

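The bushing hangs upright over the free far half of the red tray (far rim at row 157); the first one stands behind it.

```bash
python3 -m handwheel '0.003 0.003 0.03 0 0.025;0.003 0.003 0.05 0 0.025;0.003 0.003 0.053 0 0.025;0.003 0.003 0.053 0 0.025;0.003 0.003 0.053 0 0.025;0.003 0.003 0.053 0 0.025'; python3 -m handwheel '0 0 0.001 0 0.025;0 0 0.002 0 0.025;0 0 0.003 0 0.025;0 0 0.003 0 0.025;0 0 0.003 0 0.025'
```

```text
time_s: 20.05
tool_pos: [0.6057, 0.0279, 0.0626]
tool_rot: [179.8, -0.1, 79.1]
force: [-0.7, 0.2, -2.2]
grip_width: 0.0367
grasp_force: 35.0
time_s: 20.47
tool_pos: [0.6044, 0.0279, 0.0577]
tool_rot: [180.0, -0.0, 79.1]
force: [-0.6, -0.1, -3.8]
grip_width: 0.0368
grasp_force: 35.0
```

```bash
python3 -m handwheel '0 0 0.001 0 0.025;0 0 0.002 0 0.025;0 0 0.003 0 0.025;0 0 0.003 0 0.025;0 0 0.003 0 0.025';python3 -m handwheel '0 0 0.001 0 0.025;0 0 0.0015 0 0.025;0 0 0.0015 0 0.025'
```

```text
time_s: 20.88
tool_pos: [0.6043, 0.0278, 0.0545]
tool_rot: [-180.0, 0.0, 79.1]
force: [-0.1, -0.2, -3.2]
grip_width: 0.0371
grasp_force: 35.0
time_s: 21.13
tool_pos: [0.6046, 0.0278, 0.0538]
tool_rot: [180.0, -0.0, 79.1]
force: [-2.3, 0.3, 2.2]
grip_width: 0.0369
grasp_force: 35.0
```

```bash
python3 -m handwheel '0 0 0 0 0.06;0 0 0 0 0.06;0 0 0 0 0.06;0 0 0 0 0.06;0 0 -0.03 0 0.06;0 0 -0.07 0 0.06;0 0 -0.11 0 0.06;0 0 -0.14 0 0.06'; python3 -c "
from h import *
go(.440,-.012,.19,0)"
```

```text
time_s: 21.8
tool_pos: [0.6052, 0.0275, 0.1964]
tool_rot: [179.8, -0.1, 79.1]
force: [1.4, -0.1, 0.5]
grip_width: 0.0597
grasp_force: 0.0
t 21.8 shift [-0.0702 -0.1548  0.0059] turn -10.9 rows 4.077148681089904
```

```bash
python3 -m handwheel '-0.07 -0.155 0.004 -10.9 0.06;-0.07 -0.155 0.004 -10.9 0.06;-0.07 -0.155 0.004 -10.9 0.06;-0.07 -0.155 0.004 -10.9 0.06;-0.07 -0.155 0.004 -10.9 0.06;-0.07 -0.155 0.004 -10.9 0.06;-0.07 -0.155 0.004 -10.9 0.06;-0.07 -0.155 0.004 -10.9 0.06'; python3 - <<'E'
from h import *
c=cam("wrist"); I=c["color"].copy(); t=np.linspace(0,6.283,40)
for z,r in((.06,.018),(0.02,.025)):
    q=w2px(c,np.c_[.440+r*np.cos(t),-.012+r*np.sin(t),0*t+z]); cv2.polylines(I,[q.astype(np.int32)],True,(255,255,0),1)
cv2.imwrite("pics/w8.png",I[0:320,60:500]); go(.440,-.012,.049,0)
E
```

```text
time_s: 22.47
tool_pos: [0.4404, -0.0112, 0.1896]
tool_rot: [179.9, 0.0, 90.0]
force: [0.7, -0.5, 0.1]
grip_width: 0.06
grasp_force: 0.0
t 22.52 shift [-0.0004 -0.0004  0.1404] turn -0.0 rows 3.3667586191677175
```

View pics/w8.png

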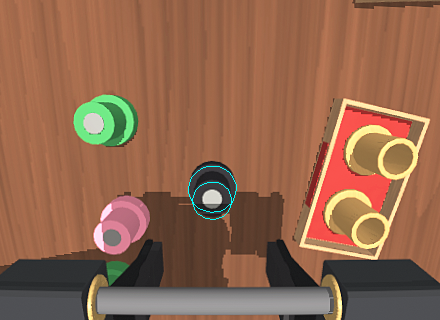

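The black hub with its grey disc is at crop (212,197), on its overlay; green (93,123) and pink (112,235) are clear of the fingers. Both bushings stand in the red tray.

```bash
python3 -m handwheel '0 0 0.04 0 0.06; 0 0 0.08 0 0.06; 0 0 0.12 0 0.06; 0 0 0.14 0 0.06; 0 0 0.14 0 0.06; 0 0 0.14 0 0.06; 0 0 0.14 0 0.025; 0 0 0.14 0 0.025' 25; python3 -m handwheel '0 0 0 0 0.025;0 0 0 0 0.025;0 0 0 0 0.025;0 0 0 0 0.025'; python3 -m handwheel '0 0 -0.03 0 0.025;0 0 -0.07 0 0.025;0 0 -0.1 0 0.025;0 0 -0.1 0 0.025'; python3 -c "
from h import *
go(.627,-.227,.15,4.8)"
```

```text
time_s: 23.18
tool_pos: [0.441, -0.0114, 0.0508]
tool_rot: [179.8, -0.0, 90.0]
force: [-0.5, 0.8, 0.3]
grip_width: 0.0532
grasp_force: 0.0
time_s: 23.52
tool_pos: [0.4395, -0.0112, 0.05]
tool_rot: [179.9, -0.1, 90.0]
force: [-1.4, 0.2, 5.6]
grip_width: 0.0353
grasp_force: 25.0
time_s: 23.85
tool_pos: [0.4429, -0.0112, 0.1547]
tool_rot: [179.4, -0.2, 90.0]
force: [1.4, 0.5, -0.9]
grip_width: 0.0352
grasp_force: 25.0
t 23.85 shift [-0.2158  0.1842  0.0057] turn -4.8 rows 6.804274522513404
```

```bash
python3 -m handwheel '-0.216 0.186 0 -4.8 0.025;-0.216 0.186 0 -4.8 0.025;-0.216 0.186 0 -4.8 0.025;-0.216 0.186 0 -4.8 0.025;-0.216 0.186 0 -4.8 0.025;-0.216 0.186 0 -4.8 0.025;-0.216 0.186 0 -4.8 0.025;-0.216 0.186 0 -4.8 0.025'; python3 -m handwheel '0 0 0.02 0 0.025;0 0 0.035 0 0.025;0 0 0.035 0 0.025'; python3 - <<'E'
from h import *
c=cam("wrist"); cv2.imwrite("pics/w9.png",c["color"]); go(.627,-.227,.056,4.8)
E
```

```text
time_s: 24.52
tool_pos: [0.6259, -0.2365, 0.1459]
tool_rot: [-179.8, 0.5, 94.4]
force: [-1.5, -0.5, -1.0]
grip_width: 0.0353
grasp_force: 25.0
time_s: 24.77
tool_pos: [0.6221, -0.2259, 0.1093]
tool_rot: [-179.6, -0.2, 94.8]
force: [-0.2, 1.4, -2.3]
grip_width: 0.0354
grasp_force: 25.0
t 24.82 shift [-0.0016  0.0042  0.0553] turn 0.0 rows 1.329275590834519
```

View pics/w9.png

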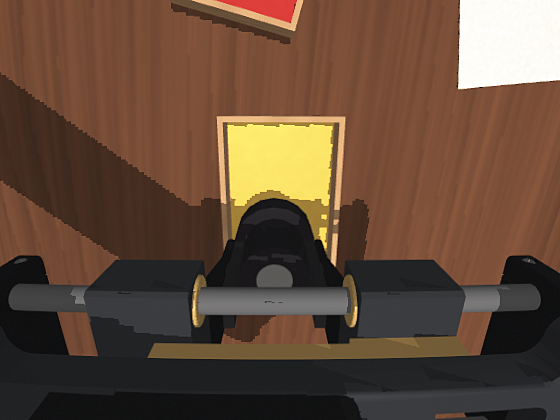

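The hub hangs over the yellow tray (rim columns 220 to 345, far rim at row 118), centred across it.

```bash
python3 -m handwheel '0 0.002 0.03 0 0.025;0 0.002 0.05 0 0.025;0 0.002 0.054 0 0.025;0 0.002 0.056 0 0.025;0 0.002 0.056 0 0.025;0 0.002 0.056 0 0.025'; python3 -m handwheel '0 0 0.001 0 0.025;0 0 0.002 0 0.025;0 0 0.003 0 0.025;0 0 0.003 0 0.025;0 0 0.003 0 0.025'
```

```text
time_s: 25.32
tool_pos: [0.6279, -0.2276, 0.06]
tool_rot: [179.8, 0.0, 94.8]
force: [0.3, -0.3, -0.7]
grip_width: 0.0355
grasp_force: 25.0
time_s: 25.73
tool_pos: [0.6269, -0.2274, 0.0552]
tool_rot: [180.0, -0.0, 94.8]
force: [0.4, -0.2, -1.2]
grip_width: 0.0353
grasp_force: 25.0
```

```bash
python3 -m handwheel '0 0 0.001 0 0.025;0 0 0.002 0 0.025;0 0 0.002 0 0.025;0 0 0.002 0 0.025'
```

```text
time_s: 26.07
tool_pos: [0.627, -0.2276, 0.0541]
tool_rot: [180.0, -0.0, 94.8]
force: [-2.2, 1.1, 5.7]
grip_width: 0.0351
grasp_force: 25.0
```

```bash
python3 -m handwheel '0 0 0 0 0.06;0 0 0 0 0.06;0 0 0 0 0.06;0 0 0 0 0.06;0 0 -0.03 0 0.06;0 0 -0.07 0 0.06;0 0 -0.11 0 0.06;0 0 -0.15 0 0.06'; python3 -m handwheel '-0.1 -0.12 -0.05 0 0.06;-0.1 -0.12 -0.05 0 0.06;-0.1 -0.12 -0.05 0 0.06;-0.1 -0.12 -0.05 0 0.06;-0.1 -0.12 -0.05 0 0.06;-0.1 -0.12 -0.05 0 0.06'; python3 - <<'E'
from h import *
a=cam("top")["color"][130:300,80:460]; b=cam("scene")["color"][150:300,90:470]
cv2.imwrite("pics/end.png",np.vstack([cv2.resize(x,None,fx=1.8,fy=1.8,interpolation=cv2.INTER_CUBIC) for x in(a,b)]))
E
```

```text
time_s: 26.73
tool_pos: [0.6264, -0.2274, 0.2044]
tool_rot: [-180.0, -0.0, 94.8]
force: [1.0, -0.4, -0.1]
grip_width: 0.0599
grasp_force: 0.0
time_s: 27.23
tool_pos: [0.5134, -0.3403, 0.2546]
tool_rot: [179.9, 0.0, 94.4]
force: [0.6, 0.5, 0.5]
grip_width: 0.0603
grasp_force: 0.0
```

View pics/end.png

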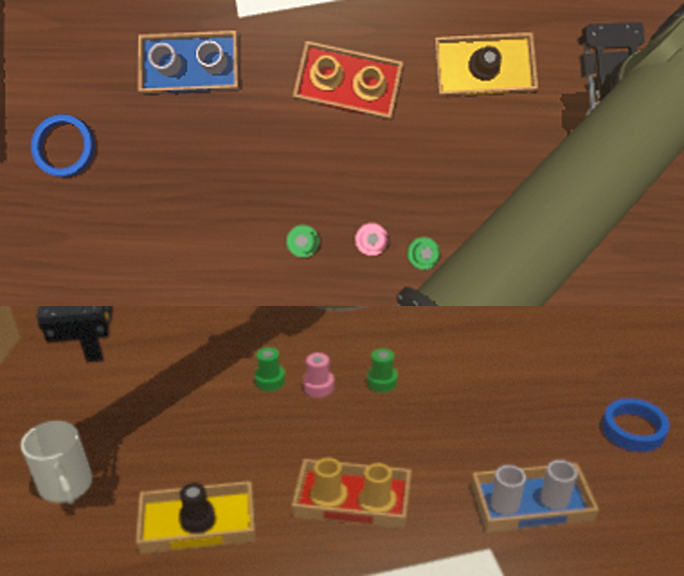

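All five parts stand upright in their trays: sleeves at (165,58) and (210,56), bushings at (326,72) and (370,83), hub at (487,63). The mug, the tape and the look-alikes have not moved.

```bash
python3 -m handwheel '0 0 0 0 0.06;0 0 0 0 0.06;0 0 0 0 0.06;0 0 0 0 0.06'; python3 -c "
from cell import env
print(env.sign_off())"
```

```text
time_s: 27.67
tool_pos: [0.5162, -0.3363, 0.2527]
tool_rot: [-180.0, -0.0, 94.9]
force: [-0.1, -1.0, 0.1]
grip_width: 0.0597
grasp_force: 0.0
the job is handed in; nothing more can be done
None
```

The job is handed in at 27.7 s: both sleeves stand upright in the blue tray, both bushings in the red and the black hub in the yellow, with the tape, mug and look-alikes left where they were; sign-off returned no verdict.

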